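# Unlock the colour meter from its dock and hold it on the marked paint

## Task

The hand-held colour meter is locked in its calibration dock: turn it anticlockwise, seen from above, to its stop and lift it straight up out of the dock. Then hold its spring nose square to the sloping paint test panel, inside the paper ring, pressed lightly so that the nose is about half-way in; let nothing but the nose touch the panel or its board, put the nose down nowhere outside the ring, and leave the other things on the table where they are. Finish like that, with the meter still in the gripper and its nose held against the paint.

Things in the scene. Friction and masses are not known exactly. Their poses are not given: they have to be found in the camera images.
- dock: Calibration dock, fixed to the table: dark grey slab 94 x 112 mm, 12 mm high, with a round black socket 72 mm across in its middle, its bright lip 40.5 mm above the table. Origin: centre of the underside, on the socket's axis; z up; the lip's two release slots lie along its +x and -x.
- lip (a point): Centre of the socket's mouth (44 mm wide), level with the lip's top. The lip overhangs the meter's lugs; orange line pairs on the rim mark the two slots that let them out. Turning anticlockwise ends at a stop 3 to 5 degrees past exact alignment of the meter's x axis with the dock's; there, and up to 8 degrees before, the meter lifts out freely. A lift of 20 mm clears the lip.
- meter: Colour meter, 120 g, loose, round, white and black. Origin: centre of the housing's underside; z along its axis to the button end, 114 mm up. Two opposite lugs on +x and -x, 4 to 9 mm up, reach 26 mm from the axis, an orange line above each. Starts upright in the dock, origin 24 mm above the dock's, its x axis 50 to 70 degrees clockwise of the dock's x axis; 1.5 mm of play upward while locked.
- grip (a point): Middle of the meter's black ribbed rubber grip, on its axis, 75 mm above the meter's origin: round, 34 mm across, ribbed from 50 to 95 mm, barrel 33 mm across from 40 to 108 mm. The place to hold the meter, any way round. Below it the collar is 40 mm across (0 to 30 mm). z as the meter's.
- nose_tip (a point): Centre of the flat end of the meter's nose, a steel stub 18 mm across with a black ring at its end, standing 10 mm out of the housing's underside when fully out. z along the meter's axis to the button end.
- nose (a joint): How far the nose is pushed into the housing, 0 (fully out) to 0.008 m (stop). Its spring pushes with 1.5 N at first and 0.6 N more for each mm: 3.9 N half-way in, 6.3 N fully in; beyond that the contact is rigid.
- easel: Sloping board on a low wooden base 205 x 246 mm, fixed to the table. Origin: centre of the base's underside, z up. The board, 232 mm wide and 192 mm long, is hinged at the front (95 mm along -x, 22 mm up) and rises to +x at 11 to 26 degrees, clamped. On it, behind a low ledge, lies a white test panel 200 x 150 mm with three paint strips along y (brown, blue, olive).
- spot (a point): Centre of the paper ring stuck anywhere along the middle, blue strip, on the paint surface: white with a black circle, 30 mm inside and 42 mm outside diameter, under 1 mm thick. z is the panel's outward normal, the direction that the meter's z must take; x up the slope, y along the strip.
- cotton_pot: Bystander, loose: aluminium pot of cotton wool, 66 mm across, 69 mm high. Origin: centre of its underside.
- watch_loupe: Bystander, loose: black eye loupe, 36 mm across, 39 mm high. Origin: centre of its underside.
- palette_dish: Bystander, loose: white porcelain dish, 68 mm across, 15 mm high. Origin: centre of its underside.
- condition_notebook: Bystander, loose: spiral notebook lying flat, 148 x 109 x 13 mm. Origin: centre of its underside.
Things that resemble listed ones, but are neither listed nor needed, are in the scene too. Leave any red look-alike of the meter alone.

How it is judged:
On the way, in this order (a step that is already met when the one before it is completed fails the run):
1. the meter is turned so that its lugs stand in the slots, still seated in the dock (angle between the x axis of meter and the x axis of dock, either way round below 0.2 rad and horizontal distance between meter and dock below 0.006 m and z of meter in the frame of dock below 0.036 m), for 0.05 s.
2. the meter is lifted out of the dock in the gripper (z of meter in the frame of dock above 0.055 m and contact force between the fingers and meter above 1 N), for 0.1 s.
At the end, for the whole second after the job is handed in: The gripper still holds the meter, at rest and out of the dock, with the centre of its nose within 6 mm of the ring's centre on the paint (the nose wholly inside the ring), its axis within 5 degrees of the panel's normal, the nose pushed in by 1.5 to 6.8 mm and pressing on the panel with 1.5 to 9 N (distance between nose_tip and spot below 0.006 m and angle between the z axis of nose_tip and the z axis of spot, either way round below 0.09 rad and value of joint nose between 0.0015 and 0.0068 m and contact force between meter and easel between 1.5 and 9 N and contact force between the fingers and meter above 1 N and contact force between meter and dock below 0.2 N and linear speed of meter below 0.01 m/s); the arm keeps its last pose, push and grip.
It fails at once if the panel is pressed with more than 15 N (contact force between meter and easel above 15 N).
It fails at once if the meter touches the panel or board with its nose outside the ring (contact force between meter and easel above 0.5 N and distance between nose_tip and spot above 0.016 m).
It fails at once if the arm or gripper touches the panel or its board (contact force between any of the arm, the fingers and easel above 1 N).
It fails at once if a bystander is shifted by more than 25 mm (distance of any of cotton_pot, watch_loupe, palette_dish, condition_notebook from where it was at the start of the episode above 0.025 m).
It also fails if it takes over 48 s, if anything falls off the work surface, if the arm or the gripper's body presses on something with over 40 N, if the wrist force passes 120 N, or if a joint passes its speed limit or range.

## Robot

A 6-joint arm with a two-finger parallel gripper is mounted at the origin on the work surface; the furniture and walls round the work are solid. World frame = base frame: x ahead of the robot, y to its left, z up, the work surface at z = 0. Lengths are in m, angles in rad, forces in N, time in s.
With the tool pointing down it reaches from about 0.35 to 0.775 m from the base axis. Payload 5.5 kg.
Tool frame: the origin (TCP) lies on the centre line of the jaws, within the pads' length; the fingertips stand 11 mm ahead of it and the grasp point (between the pads) lies 8 mm behind it (env.tip_extent is the distance from the TCP to the fingertips, in m); z points along the fingers, y is the line along which they close (so a half turn about z gives the same grasp; the last joint's range is limited). The gripper opens to 85 mm and grips with 20 to 120 N. Pads are 22 mm wide; open, the fingers measure 114 mm over their backs; the gripper's body (76 mm by 85 mm) begins 54 mm behind the grasp point. The pads swing forward as they close: fully open they stand 13 mm farther back than shut.
Start: joints at [-1.425, 0.313, 0.046, 1.304, 0, 1.431], TCP at [0.162, -0.552, 0.242] pointing down, gripper open.
Joint ranges: [-2.76, 2.76], [-0.86, 1.69], [-1.03, 1.26], [-2.2, 2.34], [-1.47, 1.5], [-3.14, 3.14]. Speed limits (rad/s): [2.57, 2.57, 3.14, 3.14, 3.14, 3.14].

## Interface

Orientations are given as a unit quaternion [w, x, y, z].
In Python, from workcell import env gives the robot as it stands.
- The arm moves only by the shell command python3 -m jog 'ROWS' [FORCE]. ROWS is JSON, a list of rows, each a list of 5 numbers: the gripper's target within -1 to 1 (shut at 1, half-way at 0, fully open at -1), then the shift along the tool's x, y, z in m, then the turn about the tool's z in degrees. In form: [[fingers, tx, ty, tz, turn], ...]. A call has 1 to 5 rows; each row shifts and turns the commanded pose from where the row before left it, along the tool's axes as they then stand; what a row does not reach is not made up. A row lasts 1/12 s, in which the tool goes at most 41.7 mm and 7.16 degrees, less where a joint would pass 70% of its speed; a pose out of reach is approached as far as the arm can. A call is refused whole if a number of a shift passes 0.0417 or a number of a turn 7.16, either way. A call with a gripper value outside its range is refused whole. The fingers move at their own pace and stop on an object; FORCE is the grip in N (left out, the last holds). Time passes only in rows, so rows that do not move let the fingers close. It gives the time, the measured TCP pose, the force, the opening and the grip force at its end, in the units of the state.
- env.get_state(): the state, without advancing time (a new reading comes with each control period).
- env.read_camera(name): name is "side" or "top"; returns a dict with "img" (384x512x3 uint8, red, green, blue), "fov_y" (degrees; the focal length in pixels is half the picture's height over the tangent of half this angle, whatever the lens; pixels are square), "cx", "cy" (the principal point, pixels), "T" (4x4, takes a point from camera to world coordinates). Camera axes: x right, y up, looking along -z (the intrinsics and any distortion apply to the point x, -y, -z); pixel columns grow to the right and rows downward; lengths in m; the calibration is good to about 2 mm. A picture is of the moment at which its call begins. There is no depth.
- env.hand_in(): hands the job in; it is judged then, once.
The state is a dict: "clock": time; "joint_pos": joint angles; "qvel": joint speeds; "tau": joint torques, N m; "tcp_pos": TCP position; "orientation": TCP orientation; "wrist_force": force on the tool from outside, world axes, zero at the start; "ft_torque": the same for the moment, N m; "finger_gap": finger opening in m; "grip_force": force on a finger pad.
Only numpy, scipy, OpenCV 4.12 (cv2) and the standard library are available. Lean on these libraries where they do the work, as an engineer would, in place of code of your own. Each camera call takes 0.05 s, during which the arm holds its last target. There are 200 camera calls.

## Working session

There is one attempt and no reset: what is moved stays moved. The work goes in short steps, Python scripts to look and compute and a shell command to move; the robot and the scene stay as the last step left them, time stands still between calls to the robot, and variables do not carry over. Pictures are saved under pics/ and viewed, at most 10 in all, crops included, and the job is handed in when it is done.

```bash
ls; mkdir -p pics
python3 - <<'E'
from workcell import env
import cv2,numpy as np
for n in("top","side"):
    c=env.read_camera(n); cv2.imwrite(f"pics/{n}0.png",c["img"][:,:,::-1]); print(n,c["fov_y"],c["cx"],c["cy"],[k for k in c],np.round(c["T"],4).tolist())
    if 'dist' in c: print(c['dist'])
print(env.get_state(),env.tip_extent)
E
```

```text
pics
top 43.967781636926375 254.34384803016405 193.90057561575392 ['img', 'fov_y', 'cx', 'cy', 'T'] [[-0.0928, 0.9721, -0.2155, 0.1404], [-0.9957, -0.0909, 0.0185, -0.0773], [-0.0017, 0.2163, 0.9763, 1.5489], [0.0, 0.0, 0.0, 1.0]]
side 57.36528886234795 252.14290587085392 196.83633248212195 ['img', 'fov_y', 'cx', 'cy', 'T'] [[-0.9988, -0.0431, 0.0221, 0.5053], [0.0421, -0.5453, 0.8372, 0.7511], [-0.0241, 0.8371, 0.5465, 0.6638], [0.0, 0.0, 0.0, 1.0]]
{'clock': 0.1, 'joint_pos': array([-1.42460093e+00,  3.13925725e-01,  4.50919222e-02,  1.30363386e+00,
       -4.18780134e-07,  1.43120826e+00]), 'qvel': array([ 4.60069638e-04,  1.53425261e-04,  3.50304020e-03,  2.93894634e-04,
       -1.41409998e-03, -8.00221593e-05]), 'tau': array([ 3.06867565e-03, -4.81725419e+01,  2.99244350e+01,  1.28031711e-02,
       -6.83145026e-05,  7.52338565e-06]), 'tcp_pos': array([ 0.16202854, -0.5512279 ,  0.24149754]), 'orientation': array([-8.35664819e-04,  9.89807990e-01,  1.42405917e-01, -2.97015393e-06]), 'wrist_force': array([ 0.09222965,  0.27986762, -0.75508168]), 'ft_torque': array([-0.03269499, -0.01691901,  0.02451865]), 'grip_force': 0.0, 'finger_gap': 0.08554877077219514} 0.011
```

View pics/top0.png

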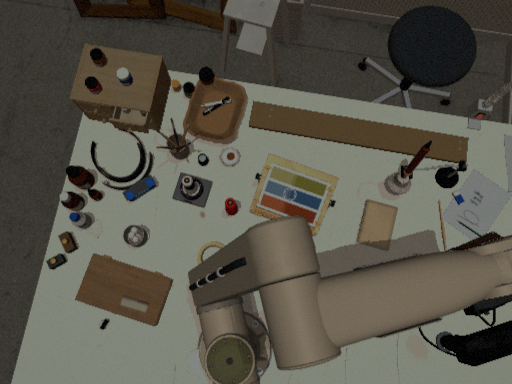

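View pics/side0.png

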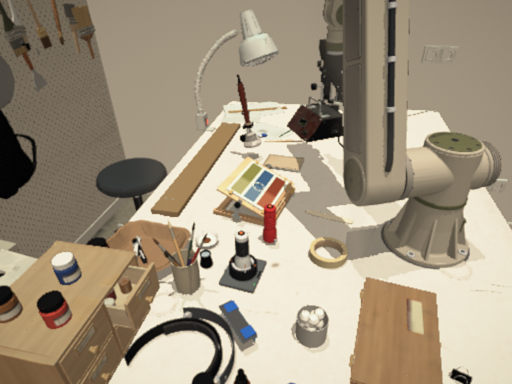

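```bash
cat > h.py <<'E'
import numpy as np,cv2
from workcell import env
def cam(n):
    c=env.read_camera(n); c["f"]=192/np.tan(np.radians(c["fov_y"]/2)); return c
def ray(c,u,v):
    d=np.array([(u-c["cx"])/c["f"],-(v-c["cy"])/c["f"],-1.]); d=c["T"][:3,:3]@d
    return c["T"][:3,3],d/np.linalg.norm(d)
def plane(c,u,v,z):
    o,d=ray(c,u,v); return o+d*(z-o[2])/d[2]
def tri(a,pa,b,pb):
    o1,d1=ray(a,*pa);o2,d2=ray(b,*pb)
    s=np.linalg.lstsq(np.c_[d1,-d2],o2-o1,rcond=None)[0]
    p,q=o1+s[0]*d1,o2+s[1]*d2; return (p+q)/2,np.linalg.norm(p-q)
def proj(c,p):
    q=c["T"][:3,:3].T@(np.asarray(p)-c["T"][:3,3]); return np.array([c["cx"]-c["f"]*q[0]/q[2],c["cy"]+c["f"]*q[1]/q[2]])
def crop(c,name,x,y,w,h,k):
    cv2.imwrite(f"pics/{name}.png",cv2.resize(c["img"][y:y+h,x:x+w,::-1],None,fx=k,fy=k,interpolation=cv2.INTER_CUBIC))
E
python3 - <<'E'
from h import *
crop(cam("top"),"topc",165,140,180,100,4.4)
crop(cam("side"),"sidec",180,150,130,145,4)
E
```

```text
(no output)
```

View pics/topc.png

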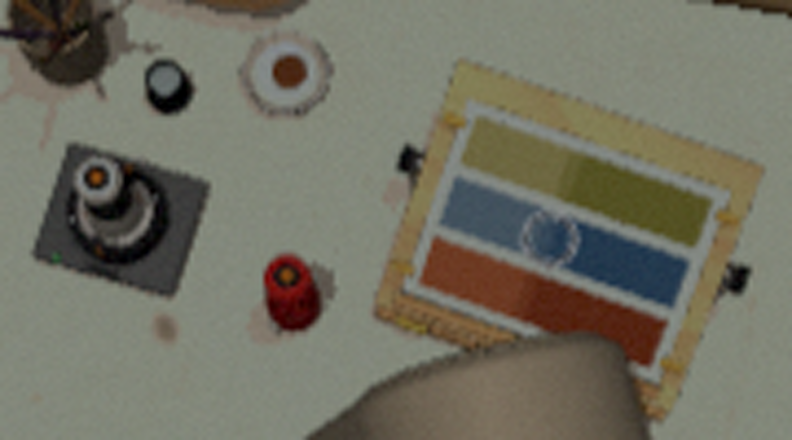

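View pics/sidec.png

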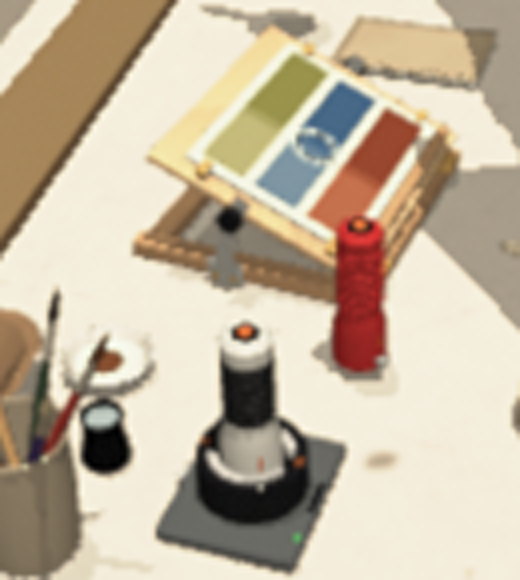

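The meter candidates are: white/black in the dock (top 187,180; side 241,233) and the red one on the table (top 230,203; side 270,207). The white/black one, standing in the dock's round socket, fits. The crops confirm this. The ring is at top (290,194) and side (259,186).

```bash
cat > m.py <<'E'
from h import *
def quad(c,x,y,w,h,f,k=4):
    im=cv2.resize(c["img"][y:y+h,x:x+w],None,fx=k,fy=k,interpolation=cv2.INTER_CUBIC)
    m=f(cv2.cvtColor(im,cv2.COLOR_RGB2HSV).astype(int)).astype(np.uint8)
    m=cv2.morphologyEx(m,cv2.MORPH_OPEN,np.ones((5,5)))
    m=cv2.morphologyEx(cv2.copyMakeBorder(m,30,30,30,30,cv2.BORDER_CONSTANT),cv2.MORPH_CLOSE,np.ones((25,25)))[30:-30,30:-30]
    cs=cv2.findContours(m,cv2.RETR_EXTERNAL,cv2.CHAIN_APPROX_NONE)[0]
    hull=cv2.convexHull(max(cs,key=cv2.contourArea))
    q=cv2.approxPolyN(hull,4).reshape(-1,2) if hasattr(cv2,'approxPolyN') else None
    return (q+.5)/k-.5+[x,y],cv2.contourArea(hull)/k/k
def blobs(c,x,y,w,h,f,k=4):
    im=cv2.resize(c["img"][y:y+h,x:x+w],None,fx=k,fy=k,interpolation=cv2.INTER_CUBIC)
    m=f(cv2.cvtColor(im,cv2.COLOR_RGB2HSV).astype(int)).astype(np.uint8)
    n,_,s,ce=cv2.connectedComponentsWithStats(m)
    return [(np.round((ce[i]+.5)/k-.5+[x,y],2).tolist(),s[i,4]) for i in range(1,n) if s[i,4]>12]
E
python3 - <<'E'
from m import *
t=cam("top");s=cam("side")
org=lambda H:(H[...,0]<18)&(H[...,0]>4)&(H[...,1]>150)&(H[...,2]>70)
print("org top",blobs(t,172,170,42,40,org)); print("org side",blobs(s,215,225,60,70,org))
bl=lambda H:(H[...,0]>98)&(H[...,0]<122)&(H[...,1]>70)
ol=lambda H:(H[...,0]>18)&(H[...,0]<40)&(H[...,1]>90)
gr=lambda H:(H[...,2]<95)
for n,c,b in(("top",t,(252,150,90,80)),("side",s,(225,160,70,60))):
    print(n,"blue",quad(c,*b,bl))
for c,b in((t,(265,162,72,38)),(s,(228,160,36,38))):
    im=c["img"]
    for p in ([(275,170),(315,183),(300,165),(268,190)] if c is t else [(252,170),(240,182),(222,182),(250,160)]): print(p,cv2.cvtColor(im[p[1]:p[1]+1,p[0]:p[0]+1],cv2.COLOR_RGB2HSV).ravel(),end=' ')
print("slab top",quad(t,168,168,48,45,lambda H:H[...,2]<110))
for p in [(237,206),(236,250),(250,280)]: print(cv2.cvtColor(s["img"][p[1]:p[1]+1,p[0]:p[0]+1],cv2.COLOR_RGB2HSV).ravel())
E
```

```text
org top [([186.43, 179.82], np.int32(95))]
org side [([240.77, 232.65], np.int32(160)), ([254.4, 265.01], np.int32(77))]
top blue (array([[321.625, 198.375],
       [317.125, 209.625],
       [264.875, 190.125],
       [268.375, 180.625]]), 605.53125)
side blue (array([[272.625, 174.875],
       [262.375, 188.625],
       [251.375, 186.375],
       [264.375, 170.375]]), 164.96875)
(275, 170) [ 27 105 109] (315, 183) [ 31 146  84] (300, 165) [ 23  90 127] (268, 190) [102  75  92] (252, 170) [ 28 128 153] (240, 182) [ 26  96 197] (222, 182) [ 22  57 242] (250, 160) [ 22  88 244] slab top (array([[213.375, 180.375],
       [204.375, 208.125],
       [170.875, 198.625],
       [180.125, 171.125]]), 995.8125)
[120  18  14]
[20 44 52]
[35 18 87]
```

```bash
cat > e.py <<'E'
from m import *
t=cam("top");s=cam("side")
def order(q): # by angle from centroid
    q=q[np.argsort(np.arctan2(*(q-q.mean(0)).T[::-1]))]; return q
P={}
for nm,ft,fs in (("blue",lambda H:(H[...,0]>95)&(H[...,0]<122)&(H[...,1]>60),lambda H:(H[...,0]>95)&(H[...,0]<122)&(H[...,1]>55)),
  ("olive",lambda H:(H[...,0]>24)&(H[...,0]<40)&(H[...,1]>88)&(H[...,2]<118),lambda H:(H[...,0]>23)&(H[...,0]<40)&(H[...,1]>70)&(H[...,2]<215))):
    a,A=quad(t,*((252,150,90,80)if nm=="blue" else (262,160,75,42)),ft); b,B=quad(s,*((225,160,70,60) if nm=="blue" else (225,158,42,42)),fs)
    print(nm,A,B); a=order(a);b=order(b);print(a.round(1).tolist(),b.round(1).tolist())
    # try cyclic matching
    best=min(range(4),key=lambda k:sum(tri(t,a[i],s,np.roll(b,k,0)[i])[1] for i in range(4)))
    b=np.roll(b,best,0)
    for i in range(4):
        p,g=tri(t,a[i],s,b[i]); print(p.round(4),round(g*1e3,1)); P[nm,i]=p
Q=np.array(list(P.values())); c=Q.mean(0); n=np.linalg.svd(Q-c)[2][2]; n*=np.sign(n[2])
print("n",n.round(3),"tilt",np.degrees(np.arccos(n[2])),"az",np.degrees(np.arctan2(n[1],n[0])),"res",((Q-c)@n).round(4))
print("button",tri(t,(186.43,179.82),s,(240.77,232.65)))
for z in(0,.012): print("slab",z,[plane(t,*p,z)[:2].round(4).tolist() for p in [(213.375,180.375),(204.375,208.125),(170.875,198.625),(180.125,171.125)]])
E
python3 e.py
```

```text
blue 622.25 314.3125
[[264.4, 189.9], [268.4, 180.4], [321.4, 198.4], [317.1, 209.9]] [[264.4, 169.6], [273.1, 175.1], [252.9, 200.4], [244.6, 195.4]]
[ 0.4785 -0.1386  0.0694] 2.8
[ 0.5044 -0.1536  0.0797] 0.2
[ 0.4316 -0.3148  0.0778] 1.1
[ 0.4006 -0.2997  0.0626] 4.9
olive 620.84375 359.53125
[[269.4, 176.4], [273.4, 166.1], [326.1, 185.1], [322.6, 196.1]] [[252.9, 162.1], [261.9, 168.1], [240.1, 193.4], [230.6, 187.9]]
[ 0.517  -0.158   0.0845] 1.8
[ 0.5458 -0.1732  0.0965] 1.3
[ 0.4691 -0.3315  0.0997] 3.3
[ 0.4388 -0.3193  0.0813] 3.4
n [-0.358  0.158  0.92 ] tilt 23.03899777228973 az 156.21179680882847 res [ 0.0025  0.0002 -0.0008 -0.0014 -0.0005 -0.0022  0.0032 -0.0009]
button (array([0.51643718, 0.09872588, 0.13735481]), np.float64(0.0022392146905372366))
slab 0 [[0.5414, 0.0261], [0.4497, 0.0628], [0.4922, 0.1716], [0.584, 0.1353]]
slab 0.012 [[0.5383, 0.0253], [0.4473, 0.0617], [0.4894, 0.1697], [0.5805, 0.1337]]
```

```bash
R='[-1,0.029,-0.029,0,0]'; python3 -m jog '[[-1,0.029,-0.029,0,0],[-1,0.029,-0.029,0,0],[-1,0.029,-0.029,0,0],[-1,0.029,-0.029,0,0],[-1,0.029,-0.029,0,0]]'; python3 -m jog '[[-1,0.029,-0.029,0,0],[-1,0.029,-0.029,0,0],[-1,0.029,-0.029,0,0],[-1,0.029,-0.029,0,0],[-1,0.029,-0.029,0,0]]'; python3 -m jog '[[-1,0.029,-0.029,0,0],[-1,0.029,-0.029,0,0],[-1,0.029,-0.029,0,0],[-1,0.029,-0.029,0,0],[-1,0.029,-0.029,0,0]]'; python3 -m jog '[[-1,0.029,-0.029,0,0],[-1,0.029,-0.029,0,0],[-1,0.029,-0.029,0,0],[-1,0,0,0,0],[-1,0,0,0,0]]'
```

```text
clock: 0.82
tcp_pos: [0.2607, -0.3701, 0.2423]
orientation: [0.0, 0.99, 0.142, 0.0]
wrist_force: [-0.2, -0.6, -1.0]
finger_gap: 0.0857
grip_force: 0.0
clock: 1.23
tcp_pos: [0.359, -0.19, 0.2426]
orientation: [0.0, 0.99, 0.142, 0.0]
wrist_force: [1.3, 0.1, -0.3]
finger_gap: 0.0851
grip_force: 0.0
clock: 1.65
tcp_pos: [0.4574, -0.0096, 0.2426]
orientation: [0.0, 0.99, 0.143, 0.0]
wrist_force: [1.5, -0.0, 0.3]
finger_gap: 0.0853
grip_force: 0.0
clock: 2.07
tcp_pos: [0.5162, 0.0983, 0.2417]
orientation: [0.0, 0.99, 0.144, -0.0]
wrist_force: [-0.6, -0.7, 0.3]
finger_gap: 0.0855
grip_force: 0.0
```

```bash
python3 -m jog '[[-1,0,0,0.03,0],[-1,0,0,0.03,0],[-1,0,0,0.03,0],[-1,0,0,0.03,0],[-1,0,0,0.03,0]]' 50; python3 -m jog '[[0.5,0,0,0,0],[1,0,0,0,0],[1,0,0,0,0],[1,0,0,0,0],[1,0,0,0,0]]' 50;python3 -m jog '[[1,0,0,0,0],[1,0,0,0,0],[1,0,0,0,0],[1,0,0,0,0],[1,0,0,0,0]]'
python3 - <<'E'
from h import *
t=cam("top"); s=cam("side")
im=np.vstack([cv2.resize(t["img"][140:240,165:345],(720,400),interpolation=2)[:300],cv2.resize(s["img"][150:295,180:330][70:145],(600,300),interpolation=2)[:, :].copy() if 0 else np.hstack([cv2.resize(s["img"][205:295,190:310],(400,300),interpolation=2),cv2.resize(s["img"][150:222,220:297],(320,300),interpolation=2)])])
cv2.imwrite("pics/g1.png",im[:,:,::-1])
E
```

```text
clock: 2.48
tcp_pos: [0.5151, 0.0948, 0.0914]
orientation: [0.0, 0.99, 0.141, 0.0]
wrist_force: [0.5, -0.2, -0.5]
finger_gap: 0.0856
grip_force: 0.0
clock: 2.9
tcp_pos: [0.5175, 0.096, 0.0945]
orientation: [0.0, 0.99, 0.142, 0.002]
wrist_force: [-0.5, -0.5, 1.1]
finger_gap: 0.0325
grip_force: 49.1
clock: 3.32
tcp_pos: [0.5163, 0.0963, 0.0927]
orientation: [0.0, 0.99, 0.142, 0.001]
wrist_force: [1.0, -0.3, 1.9]
finger_gap: 0.0322
grip_force: 49.2
```

View pics/g1.png

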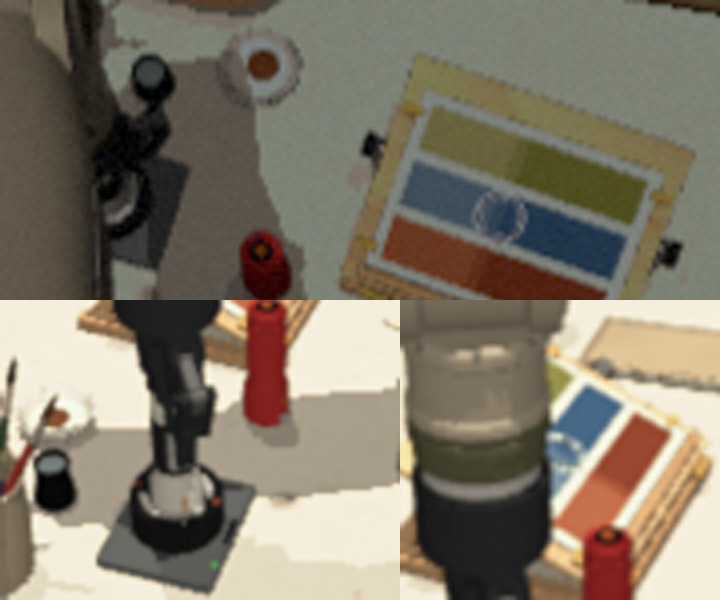

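```bash
cat > st.py <<'E'
from h import *
s=env.get_state(); w,x,y,z=s["orientation"]; print("yaw",round(np.degrees(2*np.arctan2(y,x)),2),"tq",s["ft_torque"].round(3),"F",s["wrist_force"].round(2),"gap",round(s["finger_gap"],4),"q6",s["joint_pos"][5].round(3),"grip",s["grip_force"])
E
python3 st.py; python3 -m jog '[[1,0,0,0,-7],[1,0,0,0,-7],[1,0,0,0,-7],[1,0,0,0,-7],[1,0,0,0,-7]]' 60 >/dev/null; python3 st.py; python3 -m jog '[[1,0,0,0,-5],[1,0,0,0,-5],[1,0,0,0,-3],[1,0,0,0,0]]'; python3 st.py; python3 -m jog '[[1,0,0,0,-3],[1,0,0,0,0]]'|grep pos; python3 st.py;  python3 -m jog '[[1,0,0,0,-3],[1,0,0,0,0]]'|grep pos; python3 st.py
```

```text
yaw 16.38 tq [-0.006 -0.4    0.005] F [2.08 0.   2.  ] gap 0.0323 q6 2.887 grip 49.26411330699921
yaw 51.74 tq [ 0.272 -0.425  0.047] F [1.46 1.15 1.69] gap 0.0326 q6 2.27 grip 58.78596246242523
clock: 4.17
tcp_pos: [0.5163, 0.0968, 0.0925]
orientation: [-0.0, 0.846, 0.533, 0.001]
wrist_force: [2.0, 2.0, 2.0]
finger_gap: 0.0322
grip_force: 58.9
yaw 64.47 tq [ 0.401 -0.559  0.039] F [2.   2.05 2.02] gap 0.0322 q6 2.048 grip 58.88247907161713
tcp_pos: [0.5163, 0.0967, 0.0925]
yaw 67.38 tq [ 0.445 -0.636 -0.029] F [2.14 2.29 2.31] gap 0.0324 q6 1.997 grip 58.869978189468384
tcp_pos: [0.5163, 0.0967, 0.0925]
yaw 70.34 tq [ 0.623 -0.719  0.02 ] F [3.19 3.06 1.17] gap 0.0321 q6 1.946 grip 58.91635358333588
```

```bash
for i in 1; do python3 -m jog '[[1,0,0,0,-3],[1,0,0,0,0]]'|grep pos; python3 st.py; python3 -m jog '[[1,0,0,0,-3],[1,0,0,0,0]]'|grep pos; python3 st.py; python3 -m jog '[[1,0,0,0,-3],[1,0,0,0,0]]'|grep pos; python3 st.py; done
```

```text
tcp_pos: [0.5163, 0.0972, 0.0925]
yaw 73.33 tq [ 0.999 -0.777 -0.101] F [2.65 3.69 1.01] gap 0.0322 q6 1.894 grip 58.959689140319824
tcp_pos: [0.5161, 0.0969, 0.0924]
yaw 76.27 tq [ 1.053 -0.743 -0.419] F [2.42 3.41 1.39] gap 0.0325 q6 1.842 grip 59.08665418624878
tcp_pos: [0.5156, 0.0964, 0.0924]
yaw 79.25 tq [ 0.694 -0.36  -0.439] F [0.15 2.4  3.29] gap 0.0324 q6 1.79 grip 59.08816337585449
```

```bash
python3 -m jog '[[1,0,0,0,2],[1,0,0,-0.002,0],[1,0,0,-0.004,0],[1,0,0,0,0]]'|grep -E "pos|force"; python3 st.py; python3 -m jog '[[1,0,0,-0.008,0],[1,0,0,-0.008,0],[1,0,0,-0.01,0],[1,0,0,-0.006,0],[1,0,0,0,0]]'|grep -E "pos|force"; python3 -m jog '[[1,0,0,0,0],[1,0,0,0,0]]'; python3 st.py
python3 - <<'E'
from h import *
t=cam("top"); s=cam("side")
im=np.hstack([cv2.resize(s["img"][195:295,190:290],(500,500),interpolation=2)])
cv2.imwrite("pics/g2.png",im[:,:,::-1])
E
```

```text
tcp_pos: [0.5154, 0.0962, 0.0984]
wrist_force: [2.0, 2.4, 0.3]
grip_force: 59.9
yaw 77.35 tq [ 0.516 -0.391 -0.071] F [2.05 2.45 0.34] gap 0.0332 q6 1.823 grip 59.89814579486847
tcp_pos: [0.5162, 0.0961, 0.1321]
wrist_force: [1.0, -0.0, -0.7]
grip_force: 60.8
clock: 5.92
tcp_pos: [0.5153, 0.0962, 0.1301]
orientation: [-0.0, 0.781, 0.625, -0.0]
wrist_force: [-0.3, 0.0, -2.1]
finger_gap: 0.0321
grip_force: 60.8
yaw 77.37 tq [-0.001  0.044  0.037] F [-0.26  0.01 -2.06] gap 0.0321 q6 1.823 grip 60.75018525123596
```

View pics/g2.png

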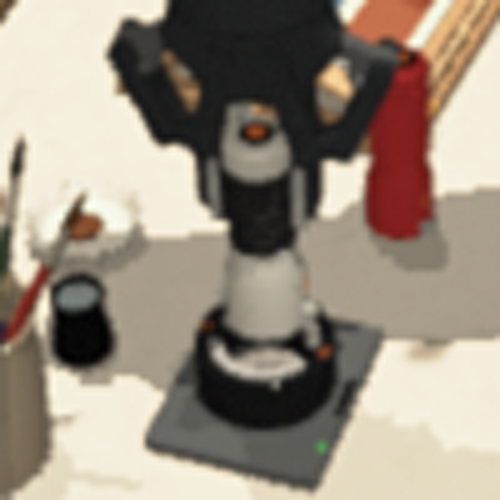

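```bash
cat > p.py <<'E'
from m import *
t=cam("top");s=cam("side"); cv2.imwrite("pics/topraw1.png",t["img"][:,:,::-1])
s["img"]=cv2.imread("pics/side0.png")[:,:,::-1].copy()
def comp(c,x,y,w,h,f,seed,k=4):
    im=cv2.resize(c["img"][y:y+h,x:x+w],None,fx=k,fy=k,interpolation=cv2.INTER_CUBIC)
    H=cv2.cvtColor(im,cv2.COLOR_RGB2HSV).astype(int); m=f(H).astype(np.uint8)
    n,l,st,ce=cv2.connectedComponentsWithStats(m)
    b=max(range(1,n),key=lambda i:st[i,4] if ((l==i)[int((seed[1]-y)*k)-12:int((seed[1]-y)*k)+12,int((seed[0]-x)*k)-12:int((seed[0]-x)*k)+12]).any() else 0)
    hu=cv2.convexHull(np.argwhere(l==b)[:,::-1].astype(np.int32)); q=cv2.approxPolyN(hu,4).reshape(-1,2)
    return (q+.5)/k-.5+[x,y],cv2.contourArea(hu)/k/k
def order(q): return q[np.argsort(np.arctan2(*(q-q.mean(0)).T[::-1]))]
br=lambda H:((H[...,0]<14)|(H[...,0]>175))&(H[...,1]>105)
pt=comp(t,250,150,95,88,lambda H:(H[...,1]<55)&(H[...,2]>70),(285,181)); ps=comp(s,225,160,75,65,lambda H:(H[...,1]<38)&(H[...,2]>150),(258,174))
bt,bs=quad(t,255,185,75,50,br),quad(s,250,175,45,45,br)
ol=quad(t,262,160,75,42,lambda H:(H[...,0]>24)&(H[...,0]<40)&(H[...,1]>88)&(H[...,2]<118)),quad(s,225,158,42,42,lambda H:(H[...,0]>23)&(H[...,0]<40)&(H[...,1]>70)&(H[...,2]<215))
bl=quad(t,252,150,90,80,lambda H:(H[...,0]>95)&(H[...,0]<122)&(H[...,1]>60)),quad(s,225,160,70,60,lambda H:(H[...,0]>95)&(H[...,0]<122)&(H[...,1]>55))
allP=[]
for nm,(a,A),(b,B) in(("panel",pt,ps),("brown",bt,bs),("olive",*ol),("blue",*bl)):
    a=order(a);b=order(b); k=min(range(4),key=lambda k:sum(tri(t,a[i],s,np.roll(b,k,0)[i])[1] for i in range(4))); b=np.roll(b,k,0)
    R=[tri(t,a[i],s,b[i]) for i in range(4)]; P=np.array([r[0] for r in R])
    print(nm,round(A),round(B),a.round(1).tolist(),b.round(1).tolist(),"gaps",[round(r[1]*1e3,1) for r in R],"sides",np.linalg.norm(P-np.roll(P,-1,0),axis=1).round(3)); print(P.round(4).tolist()); allP.append(P)
    Q=P-P.mean(0); n=np.linalg.svd(Q)[2][2]; n*=np.sign(n[2]); print("  tilt",np.degrees(np.arccos(n[2])).round(2),"az",np.degrees(np.arctan2(n[1],n[0])).round(1))
for sel in([0,1,2,3],[1,2,3]):
    Q=np.vstack([allP[i] for i in sel]);c=Q.mean(0);n=np.linalg.svd(Q-c)[2][2]; n*=np.sign(n[2]); print(sel,c.round(4),n.round(4),"tilt",np.degrees(np.arccos(n[2])).round(2),"az",np.degrees(np.arctan2(n[1],n[0])).round(1),((Q-c)@n*1e3).round(1))
# ring: whitish pixels inside blue strip
for nm,c,(q,_) in(("top",t,bl[0]),("side",s,bl[1])):
    k=4; im=cv2.resize(c["img"],None,fx=k,fy=k,interpolation=2); H=cv2.cvtColor(im,cv2.COLOR_RGB2HSV)
    m=np.zeros(H.shape[:2],np.uint8); cq=q.mean(0); cv2.fillConvexPoly(m,(((q-cq)*[.97,.97]+cq+.5)*k).astype(int),1); m=cv2.erode(m,np.ones((9,9)))
    r=((H[...,1]<(60 if nm=="top" else 50))&(m>0)).astype(np.uint8); hu=cv2.convexHull(np.argwhere(r)[:,::-1].astype(np.int32)); e=cv2.fitEllipse(hu)
    M=cv2.moments(hu); print("ring",nm,(np.array(e[0])+.5)/k-.5,e[1],np.array([M["m10"],M["m01"]])/M["m00"]/k)
E
python3 p.py
```

```text
panel 2977 1090 [[270.9, 161.4], [330.9, 183.1], [314.1, 227.4], [255.4, 205.9]] [[232.1, 192.1], [259.6, 164.9], [280.1, 176.6], [261.1, 209.6]] gaps [np.float64(21.3), np.float64(29.4), np.float64(36.5), np.float64(25.7)] sides [0.202 0.118 0.198 0.128]
[[0.5524, -0.1656, 0.0898], [0.4608, -0.346, 0.0859], [0.362, -0.2878, 0.0579], [0.4443, -0.1077, 0.0518]]
  tilt 15.62 az 153.1
brown 622 692 [[259.6, 203.9], [263.4, 193.4], [316.1, 212.4], [312.1, 223.1]] [[262.9, 219.4], [256.9, 202.9], [288.9, 159.4], [276.1, 219.4]] gaps [np.float64(5.7), np.float64(0.5), np.float64(25.4), np.float64(3.7)] sides [0.06  0.193 0.27  0.239]
[[0.4482, -0.1213, 0.008], [0.4677, -0.1344, 0.0629], [0.3658, -0.2809, 0.1353], [0.3877, -0.3051, -0.1323]]
  tilt 84.68 az -27.0
olive 627 360 [[269.4, 176.4], [273.1, 166.4], [326.6, 184.9], [322.1, 196.1]] [[240.1, 193.4], [230.6, 187.9], [252.9, 161.9], [261.9, 168.1]] gaps [np.float64(1.8), np.float64(2.1), np.float64(2.7), np.float64(3.5)] sides [0.034 0.178 0.039 0.178]
[[0.517, -0.158, 0.0845], [0.5454, -0.1724, 0.0968], [0.4693, -0.3331, 0.0999], [0.
[... 274 characters left out ...]
2 0.178 0.037 0.178]
[[0.4781, -0.1394, 0.0688], [0.5044, -0.1528, 0.0802], [0.4316, -0.3148, 0.0778], [0.401, -0.2997, 0.0627]]
  tilt 22.87 az 158.3
[0, 1, 2, 3] [ 0.4547 -0.2273  0.0633] [-0.8238  0.3517  0.4447] tilt 63.6 az 156.9 [-47.  -36.7  52.7  45.5  18.1  21.7  86.4 -59.2 -17.5 -40.5 -33.  -10.3
  14.   -7.2  -5.3  18.5]
[1, 2, 3] [ 0.4546 -0.2275  0.0606] [-0.8823  0.3921  0.2604] tilt 74.91 az 156.0 [ 33.6  25.5  76.9 -21.7 -21.6 -49.1 -44.2 -15.8  15.9  -9.5  -9.4  19.5]
ring top [289.20309448 193.66972351] (45.177120208740234, 56.025821685791016) [289.66370647 193.880199  ]
ring side [257.94836426 186.3447876 ] (36.37330627441406, 42.97829818725586) [258.19501332 186.73372461]
```

```bash
cat >> p.py <<'E'
print("=====")
for smax in(150,175,200):
  bs=quad(s,253,172,36,40,lambda H:((H[...,0]<10)|(H[...,0]>175))&(H[...,1]>110)&(H[...,1]<smax)&(H[...,2]<190)); print(smax,bs[0].round(1).tolist(),bs[1])
P=np.array([tri(t,(289.4,193.8),s,(258.1,186.5))[0]]); print("spot",P,tri(t,(289.4,193.8),s,(258.1,186.5))[1])
Q=np.vstack(allP[2:]);c=Q.mean(0);n=np.linalg.svd(Q-c)[2][2]; n*=np.sign(n[2]); print("n",n,"tilt",np.degrees(np.arccos(n[2])),"az",np.degrees(np.arctan2(n[1],n[0])),"res",((Q-c)@n*1e3).round(1),"spot off plane",(P-c)@n*1e3)
mid=lambda a,b:(a+b)/2
o,b=allP[2:]; 
for A,B in((o[0],o[1]),(o[3],o[2]),(b[0],b[1]),(b[3],b[2]),(b[0],o[1]),(b[3],o[2]),(mid(b[0],b[3]),mid(o[1],o[2]))): d=B-A; print("slope",np.degrees(np.arctan2(d[2],np.hypot(*d[:2]))).round(1),np.linalg.norm(d).round(4))
for A,B in((o[0],o[3]),(o[1],o[2]),(b[0],b[3]),(b[1],b[2])): d=A-B; print("yaw",np.degrees(np.arctan2(d[1],d[0])).round(1),"dz",d[2].round(4))
E
python3 p.py | sed -n '/=====/,$p'
```

```text
=====Traceback (most recent call last):
  File "p.py", line 33, in <module>
    bs=quad(s,253,172,36,40,lambda H:((H[...,0]<10)|(H[...,0]>175))&(H[...,1]>110)&(H[...,1]<smax)&(H[...,2]<190)); print(smax,bs[0].round(1).tolist(),bs[1])
  File "m.py", line 8, in quad
    hull=cv2.convexHull(max(cs,key=cv2.contourArea))
                        ~~~^^^^^^^^^^^^^^^^^^^^^^^^
ValueError: max() iterable argument is empty
```

```bash
sed -i 's/for smax in(150,175,200)/for smax in(185,200,215)/' p.py; python3 p.py | sed -n '/=====/,$p'
```

```text
=====
185 [[284.9, 181.9], [274.1, 197.6], [264.9, 192.4], [276.4, 176.9]] 186.625
200 [[285.1, 181.6], [274.1, 197.6], [264.9, 192.4], [276.1, 177.1]] 191.40625
215 [[285.1, 181.6], [274.1, 197.6], [264.9, 192.4], [276.1, 177.1]] 191.40625
spot [[ 0.45813209 -0.21668718  0.07036553]] 0.002820728563058093
n [-0.3680946   0.16439204  0.91514022] tilt 23.7743519957253 az 155.93433251775895 res [-0.4 -2.6  3.5 -1.1  1.9  1.1 -1.4 -1. ] spot off plane [-1.35581554]
slope 20.1 0.0348
slope 30.7 0.0382
slope 22.3 0.0314
slope 23.1 0.0378
slope 20.6 0.0804
slope 26.8 0.0844
slope 23.8 0.0823
yaw 64.0 dz 0.0033
yaw 64.1 dz -0.0042
yaw 64.1 dz 0.0057
yaw 65.9 dz 0.0028
```

```bash
cat > b.py <<'E'
from h import *
t=cam("top");s=cam("side")
B=[tri(t,a,s,b) for a,b in(((270.2,153.6),(217.5,189.5)),((338.9,177.5),(248,157)))]
print("board top",[(p.round(4).tolist(),round(g*1e3,1)) for p,g in B])
C=[tri(t,a,s,b) for a,b in(((316.1,212.4),(276.2,177.)),((312.1,223.1),(285.,181.7)))]
print("brown right",[(p.round(4).tolist(),round(g*1e3,1)) for p,g in C])
o=np.array([.4693,-.3331,.0999]);d=o-C[1][0];print("slope right",np.degrees(np.arctan2(d[2],np.hypot(*d[:2]))),np.linalg.norm(d))
sp=np.array([.458,-.2167,.0704]); yaw=np.radians(-25.4); e=np.array([np.cos(yaw),np.sin(yaw)])
m=(B[0][0]+B[1][0])/2; print("horiz spot->top edge",(m[:2]-sp[:2])@e,"dz",m[2]-sp[2])
E
python3 b.py
```

```text
board top [([0.587, -0.1672, 0.0967], np.float64(0.6)), ([0.4872, -0.3741, 0.0997], np.float64(1.9))]
brown right [([0.392, -0.2958, 0.0574], np.float64(1.5)), ([0.3619, -0.281, 0.0455], np.float64(3.8))]
slope right 24.47402946899777 0.13119853731064418
horiz spot->top edge 0.09456839531399125 dz 0.027764496113356033
```

Run:
```python
from h import *
t=cam("top");s=cam("side")
print("red",plane(t,231.4,213.0,0.0),plane(s,180+360/4,150+362/4,0),"redtop",tri(t,(165+288/4.4,140+275/4.4),s,(180+360/4,150+226/4)))
print("loupe",plane(t,165+168/4.4,140+100/4.4,0),plane(s,180+105/4,150+455/4,0))
d=np.array([.218,.976]);c=np.array([.5155,.097]);print(c-.065*d)
```

```text
red [ 0.42497529 -0.02504141  0.        ] [ 0.43649176 -0.02998821  0.        ] redtop (array([ 0.43635365, -0.02905444,  0.12043795]), np.float64(0.0013744467593977444))
loupe [0.60607096 0.05585118 0.        ] [0.61550625 0.05367291 0.        ]
[0.50133 0.03356]
```

```bash
python3 -m jog '[[1,-0.0325,0,0,0],[1,-0.0325,0,0,0],[1,0,0,0,0],[1,0,0,0.014,0],[1,0,0,0.0136,0]]' 25 |grep -E "pos|force"; python3 -m jog '[[1,0.003,0,0,0],[1,0.003,0,0,0],[1,0,0,0,0],[1,0,0,0,0]]' |grep -E "pos|force"; python3 -m jog '[[1,0.003,0,0,0],[1,0.003,0,0,0],[1,0,0,0,0],[1,0,0,0,0]]' |grep -E "pos|force"; python3 st.py; python3 -m jog '[[1,0.003,0,0,0],[1,0.003,0,0,0],[1,0.002,0,0,0],[1,0,0,0,0]]' |grep -E "pos|force";python3 st.py
python3 - <<'E'
from h import *
s=cam("side");t=cam("top")
im=np.hstack([cv2.resize(s["img"][195:295,200:300],(400,400),interpolation=2),cv2.resize(t["img"][150:230,160:240],(400,400),interpolation=2)])
cv2.imwrite("pics/g3.png",im[:,:,::-1])
E
```

```text
tcp_pos: [0.5026, 0.0321, 0.1033]
wrist_force: [0.1, -0.1, -2.0]
grip_force: 60.8
tcp_pos: [0.5036, 0.0391, 0.1035]
wrist_force: [0.6, -0.3, -1.4]
grip_force: 60.7
tcp_pos: [0.5045, 0.0436, 0.1033]
wrist_force: [-1.5, -3.9, 0.7]
grip_force: 60.9
yaw 77.36 tq [-1.277  0.279  0.038] F [-1.45 -3.86  0.7 ] gap 0.0324 q6 1.721 grip 60.86250901222229
tcp_pos: [0.5062, 0.051, 0.1033]
wrist_force: [-1.4, -6.2, 0.6]
grip_force: 61.0
yaw 77.33 tq [-1.646  0.328  0.002] F [-1.36 -6.23  0.59] gap 0.0326 q6 1.737 grip 60.980801582336426
```

View pics/g3.png

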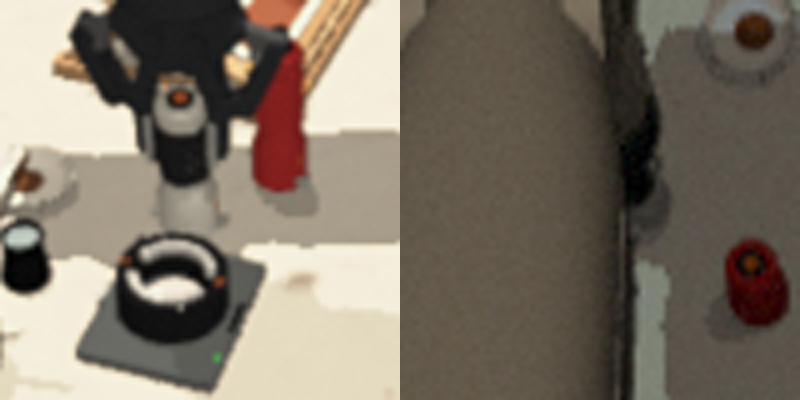

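```bash
python3 -m jog '[[1,0.004,0,0,0],[1,0.004,0,0,0],[1,0.004,0,0,0],[1,0,0,0,0]]' |grep -E "pos|force"; python3 -m jog '[[1,0.004,0,0,0],[1,0.0035,0,0,0],[1,0,0,0,0],[1,0,0,0,0]]' |grep -E "pos|force";python3 st.py
```

```text
tcp_pos: [0.5088, 0.063, 0.1034]
wrist_force: [-2.0, -6.0, 1.7]
grip_force: 61.9
tcp_pos: [0.5104, 0.0702, 0.1032]
wrist_force: [-1.0, -5.7, 0.1]
grip_force: 62.4
yaw 77.34 tq [-1.53   0.259  0.048] F [-1.   -5.75  0.13] gap 0.0321 q6 1.775 grip 62.44006633758545
```

```bash
python3 -m jog '[[1,-0.008,0,0,0],[1,0,0,-0.037,0],[1,0,0,-0.037,0],[1,0,0,-0.037,0],[1,0,0,0,0]]' 60|grep -E "pos|force"; python3 -m jog '[[1,0,0,0,-7],[1,0,0,0,-7],[1,0,0,0,-7],[1,0,0,0,-7],[1,0,0,0,-7]]' |grep -E "pos"; python3 -m jog '[[1,0,0,0,-7],[1,0,0,0,-7],[1,0,0,0,-7],[1,0,0,0,-7],[1,0,0,0,-7]]' |grep -E "pos";  python3 -m jog '[[1,0,0,0,-7],[1,0,0,0,0],[1,0,0,0,0]]' |grep -E "pos"; python3 st.py
python3 - <<'E'
from h import *
s=cam("side"); st=env.get_state(); g=st["tcp_pos"]+[0,0,.008]; p=proj(s,g); print(p)
a=int(p[0])-50,int(p[1])-50
print(a,[proj(s,g-np.array([0,0,h])) for h in(-.04,.08)])
cv2.imwrite("pics/sraw4.png",s["img"][:,:,::-1])
crop(s,"g4",a[0],a[1],100,100,6)
E
```

```text
tcp_pos: [0.5123, 0.0636, 0.2213]
wrist_force: [1.7, 0.1, -1.2]
grip_force: 62.2
tcp_pos: [0.5083, 0.0638, 0.2134]
tcp_pos: [0.5083, 0.0638, 0.2133]
tcp_pos: [0.5083, 0.0637, 0.2134]
yaw 154.18 tq [-0.014  0.009 -0.045] F [ 0.53  0.42 -2.53] gap 0.0321 q6 0.418 grip 62.15896725654602
[242.98795419 194.89372998]
(192, 144) [array([242.31172744, 180.06597108]), array([244.23738581, 222.29026625])]
```

View pics/g4.png

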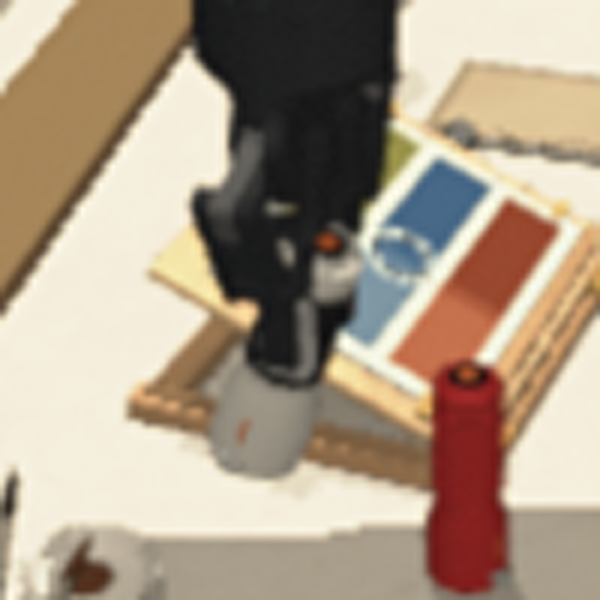

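Run:
```python
from h import *
s=cam("side"); st=env.get_state(); g=st["tcp_pos"]+[0,0,.008]; yaw=np.radians(154.2); d=np.array([np.cos(yaw),np.sin(yaw),0]); e=np.array([-d[1],d[0],0])
k=lambda p:((proj(s,p)-[192,144]+.5)*6).round(0)
a=np.linspace(0,2*np.pi,73)
for th in(18,20,22,24,26,28):
    t=np.radians(th);u=np.sin(t)*d+np.cos(t)*[0,0,1];v=np.cos(t)*d-np.sin(t)*np.array([0,0,1.])
    E=np.array([k(g-.0765*u+.020*(np.cos(x)*v+np.sin(x)*e)) for x in a])
    F=np.array([k(g-.0465*u+.020*(np.cos(x)*v+np.sin(x)*e)) for x in a])
    print(th,"button",k(g+.0375*u),"bottom L",E[E[:,0].argmin()],"R",E[E[:,0].argmax()],"low",E[E[:,1].argmax()],"| collar top L",F[F[:,0].argmin()],"R",F[F[:,0].argmax()])
H=cv2.cvtColor(cv2.resize(s["img"][144:244,192:292],None,fx=6,fy=6,interpolation=2),cv2.COLOR_RGB2HSV).astype(int)
m=((H[...,0]<18)&(H[...,1]>150)&(H[...,2]>110)).astype(np.uint8); m[:,380:]=0
n,_,S,C=cv2.connectedComponentsWithStats(m); print([(C[i].round(),S[i,4]) for i in range(1,n) if S[i,4]>60])
for r in(400,420,440,455,465): print(r,[ (x,H[r,x,1],H[r,x,2]) for x in range(196,340,8)])
```

```text
Traceback (most recent call last):
TypeError: can't multiply sequence by non-int of type 'numpy.float64'
```

Run:
```python
from h import *
s=cam("side"); st=env.get_state(); g=st["tcp_pos"]+[0,0,.008]; yaw=np.radians(154.2); d=np.array([np.cos(yaw),np.sin(yaw),0]); e=np.array([-d[1],d[0],0]); z=np.array([0,0,1.])
k=lambda p:((proj(s,p)-[192,144]+.5)*6).round(0)
a=np.linspace(0,2*np.pi,73)
for th in(16,18,20,22,24,26,28):
    t=np.radians(th);u=np.sin(t)*d+np.cos(t)*z;v=np.cos(t)*d-np.sin(t)*z
    E=np.array([k(g-.0765*u+.020*(np.cos(x)*v+np.sin(x)*e)) for x in a])
    F=np.array([k(g-.0465*u+.020*(np.cos(x)*v+np.sin(x)*e)) for x in a])
    print(th,"button",k(g+.0375*u),"bottom L",E[E[:,0].argmin()],"R",E[E[:,0].argmax()],"low",E[E[:,1].argmax()],"| collar top L",F[F[:,0].argmin()],"R",F[F[:,0].argmax()])
H=cv2.cvtColor(cv2.resize(s["img"][144:244,192:292],None,fx=6,fy=6,interpolation=2),cv2.COLOR_RGB2HSV).astype(int)
m=((H[...,0]<18)&(H[...,1]>150)&(H[...,2]>110)).astype(np.uint8); m[:,380:]=0
n,_,S,C=cv2.connectedComponentsWithStats(m); print([(C[i].round(),S[i,4]) for i in range(1,n) if S[i,4]>60])
```

```text
16 button [330. 233.] bottom L [221. 438.] R [316. 462.] low [272. 483.] | collar top L [235. 384.] R [333. 403.]
18 button [333. 235.] bottom L [216. 434.] R [310. 460.] low [266. 481.] | collar top L [232. 381.] R [329. 403.]
20 button [336. 236.] bottom L [210. 433.] R [304. 458.] low [264. 479.] | collar top L [229. 378.] R [325. 405.]
22 button [339. 238.] bottom L [205. 428.] R [298. 456.] low [258. 476.] | collar top L [226. 375.] R [321. 404.]
24 button [342. 240.] bottom L [200. 421.] R [292. 451.] low [257. 474.] | collar top L [223. 372.] R [317. 403.]
26 button [345. 241.] bottom L [195. 419.] R [286. 451.] low [251. 471.] | collar top L [220. 369.] R [313. 402.]
28 button [348. 243.] bottom L [190. 415.] R [281. 443.] low [245. 468.] | collar top L [217. 365.] R [309. 401.]
[(array([327., 241.]), np.int32(141))]
```

```bash
cat > ang.py <<'E'
from h import *
s=cam("side"); st=env.get_state(); g=st["tcp_pos"]+[0,0,.008]
print("bias px",np.array([240.77,232.65])-proj(s,[.516,.0967,.138]))
w,qx,qy,_=st["orientation"];yaw=2*np.arctan2(qy,qx); d=np.array([np.cos(yaw),np.sin(yaw),0]); e=np.array([-d[1],d[0],0]); z=np.array([0,0,1.])
x0,y0=(proj(s,g)-[50,50]).astype(int); K=6
im=cv2.resize(s["img"][y0:y0+100,x0:x0+100],None,fx=K,fy=K,interpolation=2); H=cv2.cvtColor(im,cv2.COLOR_RGB2HSV).astype(int)
k=lambda p:((proj(s,p)-[x0,y0]+.5)*K)
a=np.linspace(0,2*np.pi,181)
m=((H[...,1]<60)&(H[...,2]<200)&(H[...,2]>95)).astype(np.uint8); m=cv2.morphologyEx(m,cv2.MORPH_OPEN,np.ones((13,13)))
n,l,S,C=cv2.connectedComponentsWithStats(m); ctr=k(g-.055*z); b=min((i for i in range(1,n) if S[i,4]>1500),key=lambda i:np.linalg.norm(C[i]-ctr)); B=l==b
rows=[r for r in range(300,600,15) if B[r].any()]
print("obs",S[b],[(r,np.flatnonzero(B[r])[0],np.flatnonzero(B[r])[-1]) for r in rows])
for th in range(14,30,2):
    t=np.radians(th);u=np.sin(t)*d+np.cos(t)*z;v=np.cos(t)*d-np.sin(t)*z
    pts=np.array([k(g-h*u+.020*(np.cos(x)*v+np.sin(x)*e)) for x in a for h in(.0765,.0465)],np.float32)
    hu=cv2.convexHull(pts); M=np.zeros(B.shape,np.uint8); cv2.fillConvexPoly(M,hu.astype(int),1)
    print(th,[(r,np.flatnonzero(M[r])[0],np.flatnonzero(M[r])[-1]) for r in rows if M[r].any()][-8:],"button",k(g+.0375*u).round())
E
python3 ang.py
```

```text
bias px [-0.61574265  0.64160578]
obs [  208   353   169   127 10978] [(360, np.int64(225), np.int64(244)), (375, np.int64(214), np.int64(257)), (390, np.int64(208), np.int64(330)), (405, np.int64(218), np.int64(356)), (420, np.int64(215), np.int64(376)), (435, np.int64(208), np.int64(307)), (450, np.int64(209), np.int64(301)), (465, np.int64(217), np.int64(298))]
14 [(375, np.int64(245), np.int64(317)), (390, np.int64(237), np.int64(332)), (405, np.int64(234), np.int64(336)), (420, np.int64(230), np.int64(332)), (435, np.int64(227), np.int64(328)), (450, np.int64(226), np.int64(324)), (465, np.int64(234), np.int64(320))] button [327. 232.]
16 [(375, np.int64(238), np.int64(316)), (390, np.int64(233), np.int64(329)), (405, np.int64(229), np.int64(332)), (420, np.int64(225), np.int64(328)), (435, np.int64(221), np.int64(323)), (450, np.int64(222), np.int64(319)), (465, np.int64(232), np.int64(314))] button [330. 233.]
18 [(360, np.int64(255), np.int64(284)), (375, np.int64(233), np.int64(313)), (390, np.int64(229), np.int64(326)), (405, np.int64(224), np.int64(328)), (420, np.int64(21
[... 1044 characters left out ...]
293)), (465, np.int64(227), np.int64(284))] button [342. 240.]
26 [(360, np.int64(223), np.int64(289)), (375, np.int64(215), np.int64(305)), (390, np.int64(207), np.int64(311)), (405, np.int64(199), np.int64(311)), (420, np.int64(195), np.int64(304)), (435, np.int64(198), np.int64(295)), (450, np.int64(207), np.int64(286)), (465, np.int64(229), np.int64(275))] button [345. 241.]
28 [(360, np.int64(218), np.int64(288)), (375, np.int64(210), np.int64(302)), (390, np.int64(201), np.int64(308)), (405, np.int64(193), np.int64(307)), (420, np.int64(190), np.int64(298)), (435, np.int64(195), np.int64(288)), (450, np.int64(207), np.int64(279)), (465, np.int64(232), np.int64(263))] button [348. 243.]
```

```bash
python3 -m jog '[[1,0,0,0,7],[1,0,0,0,7],[1,0,0,0,7],[1,0,0,0,7],[1,0,0,0,7]]' |grep -E "pos"; python3 -m jog '[[1,0,0,0,7],[1,0,0,0,7],[1,0,0,0,7],[1,0,0,0,7],[1,0,0,0,7]]' |grep -E "pos";  python3 -m jog '[[1,0,0,0,7],[1,0,0,0.037,0],[1,0,0,0.037,0],[1,0,0,0.036,0],[1,0,0,0,0]]' |grep -E "pos|force"; python3 st.py; python3 -m jog '[[1,0.004,0,0,0],[1,0,0,0,0],[1,0,0,0,0]]'|grep -E "pos|force"; python3 -m jog '[[1,0.002,0,0,0],[1,0.002,0,0,0],[1,0,0,0,0]]'|grep -E "pos|force"
```

```text
tcp_pos: [0.5084, 0.0636, 0.2136]
tcp_pos: [0.5085, 0.0636, 0.2137]
tcp_pos: [0.5032, 0.0637, 0.0974]
wrist_force: [-1.1, 0.2, -2.4]
grip_force: 62.0
yaw 77.31 tq [ 0.005  0.145 -0.034] F [-1.08  0.15 -2.39] gap 0.0326 q6 1.76 grip 62.00194716453552
tcp_pos: [0.5115, 0.0677, 0.1063]
wrist_force: [0.5, 0.4, -1.8]
grip_force: 62.0
tcp_pos: [0.5119, 0.0705, 0.1056]
wrist_force: [0.3, -4.8, 2.8]
grip_force: 62.4
```

```bash
python3 -m jog '[[1,0.0015,0,0,0],[1,0.0015,0,0,0],[1,0,0,0,0],[1,0,0,0,0]]'|grep -E "pos|force"; python3 -m jog '[[1,-0.01,0,0,0],[1,0,0,-0.037,0],[1,0,0,-0.037,0],[1,0,0,-0.037,0],[1,0,0,0,0]]'|grep -E "pos|force"; python3 -m jog '[[1,0,0,0,-7],[1,0,0,0,-7],[1,0,0,0,-7],[1,0,0,0,-7],[1,0,0,0,-7]]' |grep -E "pos"; python3 -m jog '[[1,0,0,0,-7],[1,0,0,0,-7],[1,0,0,0,-7],[1,0,0,0,-7],[1,0,0,0,-7]]' |grep -E "pos";  python3 -m jog '[[1,0,0,0,-7],[1,0,0,0,0],[1,0,0,0,0],[1,0,0,0,0]]' |grep -E "pos|clock"; python3 st.py; python3 ang.py
```

```text
tcp_pos: [0.512, 0.0729, 0.105]
wrist_force: [0.7, -6.0, 2.5]
grip_force: 62.9
tcp_pos: [0.5121, 0.0646, 0.2221]
wrist_force: [1.4, 0.2, -0.7]
grip_force: 62.6
tcp_pos: [0.5081, 0.0647, 0.2142]
tcp_pos: [0.5081, 0.0647, 0.2141]
clock: 14.07
tcp_pos: [0.5084, 0.0646, 0.2144]
yaw 154.2 tq [0.003 0.019 0.033] F [-1.04  0.2  -1.57] gap 0.0324 q6 0.42 grip 62.40854859352112
bias px [-0.61574265  0.64160578]
obs [  203   356   174   122 10890] [(360, np.int64(225), np.int64(243)), (375, np.int64(214), np.int64(256)), (390, np.int64(207), np.int64(330)), (405, np.int64(212), np.int64(356)), (420, np.int64(208), np.int64(376)), (435, np.int64(203), np.int64(302)), (450, np.int64(206), np.int64(295)), (465, np.int64(216), np.int64(294))]
14 [(375, np.int64(243), np.int64(318)), (390, np.int64(237), np.int64(332)), (405, np.int64(234), np.int64(336)), (420, np.int64(230), np.int64(332)), (435, np.int64(227), np.int64(328)), (450, np.int64(226), np.int64(324)), (465, np.int64(235), np.int64(320))] button [327. 231.]
16 [(375, np.int64(238), np.int64(315)), (390, np.int64(233), np.int64(329)), (
[... 1416 characters left out ...]
293)), (465, np.int64(228), np.int64(283))] button [342. 239.]
26 [(360, np.int64(222), np.int64(290)), (375, np.int64(215), np.int64(305)), (390, np.int64(207), np.int64(311)), (405, np.int64(199), np.int64(311)), (420, np.int64(194), np.int64(303)), (435, np.int64(197), np.int64(294)), (450, np.int64(208), np.int64(286)), (465, np.int64(229), np.int64(274))] button [345. 241.]
28 [(360, np.int64(218), np.int64(289)), (375, np.int64(209), np.int64(302)), (390, np.int64(200), np.int64(308)), (405, np.int64(192), np.int64(306)), (420, np.int64(189), np.int64(298)), (435, np.int64(194), np.int64(288)), (450, np.int64(206), np.int64(279)), (465, np.int64(233), np.int64(263))] button [348. 243.]
```

```bash
python3 -m jog '[[1,-0.0046,-0.0394,0,0],[1,-0.0046,-0.0394,0,0],[1,-0.0046,-0.0394,0,0],[1,-0.0046,-0.0394,0,0]]' |grep -E "pos"; python3 -m jog '[[1,-0.0046,-0.0394,0,0],[1,-0.0046,-0.0394,0,0],[1,-0.0046,-0.0394,0,0],[1,0,0,0.02,0],[1,0,0,0,0]]' |grep -E "pos"; python3 -m jog '[[1,0,0,0.02,0],[1,0,0,0,0],[1,0,0,0,0],[1,0,0,0,0]]'; python3 st.py
cat > hov.py <<'E'
from h import *
import sys
s=cam("side");t=cam("top")
a=cv2.resize(s["img"][135:215,215:295],(560,560),interpolation=2)
cv2.imwrite(f"pics/{sys.argv[1]}.png",a[:,:,::-1])
st=env.get_state();g=st["tcp_pos"]+[0,0,.008];w,qx,qy,_=st["orientation"];yaw=2*np.arctan2(qy,qx);d=np.array([np.cos(yaw),np.sin(yaw),0])
for th in(20,22,24):
    r=np.radians(th);tip=g-.0865*(np.sin(r)*d+np.cos(r)*np.array([0,0,1])); print(th,tip.round(4),"side",((proj(s,tip)-[215,135]+.5)*7).round(),"px",proj(s,tip).round(1),proj(t,tip).round(1))
print("spot", ((proj(s,[.458,-.2167,.0704])-[215,135]+.5)*7).round())
E
python3 hov.py g5
```

```text
tcp_pos: [0.4564, -0.0864, 0.2147]
tcp_pos: [0.4165, -0.1996, 0.1924]
clock: 15.2
tcp_pos: [0.4188, -0.1973, 0.1754]
orientation: [0.0, 0.221, 0.975, 0.0]
wrist_force: [-0.3, -0.1, -0.8]
finger_gap: 0.0324
grip_force: 62.5
yaw 154.44 tq [0.018 0.027 0.012] F [-0.28 -0.07 -0.8 ] gap 0.0324 q6 -0.168 grip 62.54814863204956
20 [ 0.4459 -0.2104  0.1025] side [335. 310.] px [262.4 178.8] [288.6 195.1]
22 [ 0.4484 -0.2117  0.1036] side [329. 307.] px [261.5 178.4] [288.9 194.2]
24 [ 0.4509 -0.2129  0.1047] side [323. 304.] px [260.7 177.9] [289.2 193.3]
spot [308. 365.]
```

View pics/g5.png

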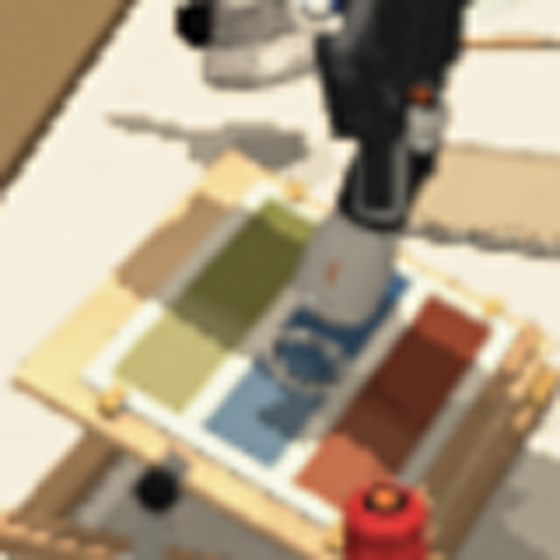

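Run:
```python
from h import *
t=cam("top");s=cam("side")
b=[.516,.0967,.138]
bt=np.array([186.43,179.82])-proj(t,b); bs=np.array([240.77,232.65])-proj(s,b); print(bt,bs)
print("raw",tri(t,(289.4,193.8),s,(258.1,186.3)),"corr",tri(t,(289.4,193.8)-bt,s,(258.1,186.3)-bs),"half",tri(t,(289.4,193.8)-bt/2,s,(258.1,186.3)-bs/2))
st=env.get_state();g=st["tcp_pos"]+[0,0,.008];w,qx,qy,_=st["orientation"];yaw=2*np.arctan2(qy,qx);d=np.array([np.cos(yaw),np.sin(yaw),0])
H=cv2.cvtColor(cv2.resize(s["img"][135:215,215:295],None,fx=7,fy=7,interpolation=2),cv2.COLOR_RGB2HSV).astype(int)
m=((H[...,0]<18)&(H[...,1]>150)&(H[...,2]>100)).astype(np.uint8); m[150:]=0;m[:,:380]=0;m[:70]=0
n,_,S,C=cv2.connectedComponentsWithStats(m); print([(((C[i]+.5)/7-.5+[215,135]).round(2),S[i,4]) for i in range(1,n) if S[i,4]>30])
for th in(20,22,24): r=np.radians(th);u=np.sin(r)*d+np.cos(r)*np.array([0,0,1]);print(th,"button",(proj(s,g+.0375*u)+bs).round(2),"line",(proj(s,g-.05*u)+bs).round(2))
```

```text
[-0.66847832  0.33844389] [-0.61574265  0.64160578]
raw (array([ 0.45804739, -0.21663078,  0.07113166]), np.float64(0.00297821695512561)) corr (array([ 0.4572331 , -0.21843685,  0.07280617]), np.float64(0.000285611107133538)) half (array([ 0.4576407 , -0.21753534,  0.07196698]), np.float64(0.0016317276980473928))
[(array([274.5 , 147.87]), np.int32(137))]
20 button [274.81 147.89] line [265.41 170.66]
22 button [275.2 148.1] line [264.93 170.39]
24 button [275.58 148.32] line [264.44 170.11]
```

```bash
python3 -m jog '[[1,-0.0025,-0.001,0.0085,0],[1,-0.0025,-0.001,0.0085,0],[1,-0.0026,0,0.008,0],[1,0,0,0,0],[1,0,0,0,0]]'
cat > av.py <<'E'
from h import *
F=[];P=[]
for i in range(8):
    env.read_camera("side"); s=env.get_state(); F.append(np.r_[s["wrist_force"],s["ft_torque"]]);P.append(s["tcp_pos"])
F=np.array(F);m=F.mean(0); n=np.array([-.3555,.172,.919]); print("F",m.round(2),"sd",F.std(0)[:3].round(2),"along n",round(m[:3]@n,2),"tcp",np.mean(P,0).round(4),s["clock"])
E
python3 av.py
```

```text
clock: 15.82
tcp_pos: [0.4238, -0.2028, 0.1486]
orientation: [-0.001, 0.222, 0.975, 0.0]
wrist_force: [0.0, -0.1, -1.3]
finger_gap: 0.0324
grip_force: 62.5
F [ 0.25 -0.13 -1.87  0.03  0.01  0.01] sd [0.43 0.4  0.59] along n -1.83 tcp [ 0.4244 -0.2032  0.1498] 16.2167
```

```bash
python3 -m jog '[[1,-0.0006,0,0.0014,0],[1,-0.0006,0,0.0014,0],[1,0,0,0,0]]'|grep z; python3 av.py;  python3 -m jog '[[1,-0.0006,0,0.0014,0],[1,0,0,0,0]]'|grep z; python3 av.py; python3 -m jog '[[1,-0.0006,0,0.0014,0],[1,0,0,0,0]]'|grep z; python3 av.py
```

```text
F [-0.21  0.24 -1.82  0.01  0.02 -0.  ] sd [0.75 0.31 0.36] along n -1.56 tcp [ 0.4255 -0.2036  0.1468] 16.8667
F [-0.26 -0.03 -1.63 -0.    0.04 -0.  ] sd [0.46 0.58 0.43] along n -1.41 tcp [ 0.426  -0.2039  0.1455] 17.4333
F [-0.96  0.61  0.41  0.12  0.22 -0.02] sd [0.58 0.36 0.41] along n 0.82 tcp [ 0.4265 -0.2042  0.1442] 18.0
```

```bash
python3 -m jog '[[1,-0.0006,0,0.0014,0],[1,0,0,0,0]]'|grep z; python3 av.py;  python3 -m jog '[[1,-0.0006,0,0.0014,0],[1,0,0,0,0]]'|grep z; python3 av.py; python3 hov.py g6
```

```text
F [-1.3   0.68  1.13  0.16  0.33 -0.01] sd [0.64 0.68 0.31] along n 1.62 tcp [ 0.4271 -0.2044  0.1427] 18.5667
F [-2.34  1.01  1.81  0.24  0.47  0.01] sd [0.38 0.32 0.3 ] along n 2.67 tcp [ 0.4276 -0.2047  0.1413] 19.1333
20 [ 0.4543 -0.2175  0.068 ] side [316. 368.] px [259.7 187.1] [289.8 194.7]
22 [ 0.4568 -0.2187  0.0691] side [311. 365.] px [258.9 186.6] [290.1 193.8]
24 [ 0.4593 -0.2199  0.0703] side [305. 361.] px [258.1 186.1] [290.4 192.9]
spot [308. 365.]
```

View pics/g6.png

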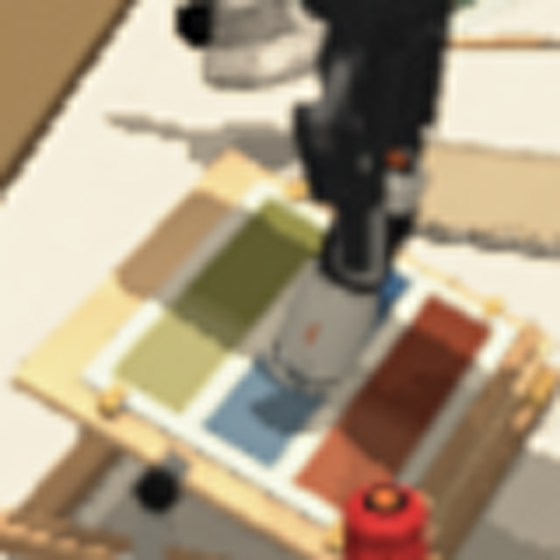

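```bash
python3 -c "
from workcell import env
print(env.hand_in())"
```

```text
the job is handed in; nothing more can be done
None
```

The meter was unlocked, lifted out and handed in held in the gripper with its nose on the blue paint inside the ring, pressing about 4.4 N with the nose pushed in an estimated 4–5 mm. Its tilt measured about 22° against about 23.5° for the panel. The hand-in returned no verdict.

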